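Dress the display board by height

ROBOT

A 6-joint arm with a two-finger parallel gripper is mounted at the origin on a cart in front of the work surface, level with it; the furniture and walls round the work are solid. World frame = base frame: x ahead of the robot, y to its left, z up, the work surface at z = 0. Lengths are in m, angles in rad, forces in N, time in s.
With the tool pointing down it reaches from about 0.25 to 0.85 m from the base axis. Payload 12.5 kg.
Tool frame: the origin (TCP) lies on the centre line of the jaws, within the pads' length; the fingertips stand 25 mm ahead of it and the grasp point (between the pads) lies 6 mm ahead of it; z points along the fingers, y is the line along which they close (so a half turn about z gives the same grasp; the last joint's range is limited). The gripper opens to 93 mm and grips with 3 to 60 N. Pads are 15 mm wide; open, the fingers measure 128 mm over their backs; the gripper's body (75 mm by 188 mm) begins 65 mm behind the grasp point.
Start: joints at [1.066, 0.351, 1.652, -0, 1.139, -0.085], TCP at [0.224, 0.502, 0.244] pointing down, gripper open.
Joint ranges: [-2.75, 2.75], [-0.79, 2.1], [0.01, 2.65], [-1.57, 4.71], [0.07, 3.14], [-2.87, 2.87]. Speed limits (rad/s): [2.22, 2.22, 2.79, 3.14, 3.14, 3.14].

INTERFACE

Orientations are given as a unit quaternion [x, y, z, w].
In Python, from cell import bot gives the robot as it stands.
- The arm moves only by the tool play_rows, never from a script. Its argument "moves" is a list of rows, each a list of 5 numbers: the shift along the tool's x, y, z in mm, then the turn about the tool's z in degrees, then the finger opening in mm, from 0 to 93. A call has 1 to 10 rows; each row shifts and turns the commanded pose from where the row before left it, along the tool's axes as they then stand; what a row does not reach is not made up. A row lasts 1/12 s, in which the tool goes at most 41.7 mm and 7.16 degrees, less where a joint would pass 70% of its speed; a pose out of reach is approached as far as the arm can. A call with a gripper value outside its range is refused whole. The fingers move at their own pace and stop on an object; "grip_force" is the grip in N (left out, the last holds). Time passes only in rows, so rows that do not move let the fingers close. It gives the time, the measured TCP pose, the force, the opening and the grip force at its end, in the units of the state.
- bot.get_obs(): the state, without advancing time (a new reading comes with each control period).
- bot.read_camera(name): name is "side" or "top"; returns (picture, depth): 384x512x3 uint8, red, green, blue; 384x512 float32, m along the optical axis (not along the pixel's ray), 0 where there is no reading.
- bot.camera_info(name): a dict with "K" (3x3 intrinsics, pixels), "k1" (the pictures are not rectified: a ray, as slopes to the right and down, at radius r is drawn at 1 + k1 r^2 times it, then the intrinsics apply), "world_from_camera" (4x4, takes a point from camera to world coordinates). Camera axes: x right, y down, z forward; pixel columns grow to the right and rows downward; lengths in m; the calibration is good to about 2 mm. A picture is of the moment at which its call begins. camera_info takes no time and is no camera call.
- bot.close_job(): hands the job in; it is judged then, once.
The state is a dict: "t": time; "joints": joint angles; "joint_vel": joint speeds; "joint_torque": joint torques, N m; "ee_pos": TCP position; "tool_rot": TCP orientation; "wrist_force": force on the tool from outside, world axes, zero at the start; "wrist_torque": the same for the moment, N m; "width": opening from 0.0 (shut) to 1.0 (fully open); "grasp_force": force on a finger pad.
Only numpy, scipy, OpenCV 4.12 (cv2) and the standard library are available. Lean on these libraries where they do the work, as an engineer would, in place of code of your own. Each camera call takes 0.05 s, during which the arm holds its last target. There are 200 camera calls.

TASK

Line the four goods (squat brass-lidded pot, orange jar, wooden pepper mill, tall bottle) up on the display board in order of height, one standing upright and centred on each round blue mark: the shortest on the end mark in front of the price card, the tallest on the mark at the other end. Knock nothing over and leave the price card and the gold tin behind the board where they are.

Things in the scene. Friction and masses are not known exactly. Their poses are not given: they have to be found in the camera images.
- pot: squat amber glass pot with a flat brass lid and a white paper band, round, 62 mm across and 52 mm high, about 0.15 kg. Stands upright on the table; origin at the centre of its underside, z up. Glass is straight-sided from z 5 to 35 mm.
- jar: jar with orange contents and a dark green lid, nearly round, 62 to 64 mm across and 84 mm high, about 0.3 kg. Stands upright on the table; origin at the centre of its underside, z up. 
- mill: turned wooden pepper mill with a small steel ball on top, round, 58 mm across the foot, 40 mm at the waist (z 62 to 72 mm), its head a straight cylinder 50 mm across from z 88 to 126 mm; 150 mm high over the ball, about 0.25 kg. Stands upright on the table; origin at the centre of its underside, z up. 
- bottle: tall dark red square glass bottle with a wooden stopper, 217 mm high, about 0.4 kg: body 48 mm square up to z 112 mm, then a neck that grips as 26 mm square from z 112 to 180 mm (above 180 mm nothing can be gripped). Stands upright on the table; origin at the centre of its underside, z up. Its sides lie along its own x and y axes.
- mark_1: blue disc with a white rim, 72 mm across, set on the pale wooden display board (fixed, 376 x 98 mm). Origin: centre of the underside; the top face, on which a good stands, is 2 mm above it and 10 mm above the table. Marks 1, 2, 3, 4 lie 96 mm apart in a straight row in that order; x axis along the row from mark_1 to mark_4, z up. This is one end mark.
- mark_2: blue disc with a white rim, 72 mm across, set on the pale wooden display board (fixed, 376 x 98 mm). Origin: centre of the underside; the top face, on which a good stands, is 2 mm above it and 10 mm above the table. Marks 1, 2, 3, 4 lie 96 mm apart in a straight row in that order; x axis along the row from mark_1 to mark_4, z up. 
- mark_3: blue disc with a white rim, 72 mm across, set on the pale wooden display board (fixed, 376 x 98 mm). Origin: centre of the underside; the top face, on which a good stands, is 2 mm above it and 10 mm above the table. Marks 1, 2, 3, 4 lie 96 mm apart in a straight row in that order; x axis along the row from mark_1 to mark_4, z up. 
- mark_4: blue disc with a white rim, 72 mm across, set on the pale wooden display board (fixed, 376 x 98 mm). Origin: centre of the underside; the top face, on which a good stands, is 2 mm above it and 10 mm above the table. Marks 1, 2, 3, 4 lie 96 mm apart in a straight row in that order; x axis along the row from mark_1 to mark_4, z up. This is the other end mark.
- price_card: small price card in a slotted wooden block, 90 mm wide, 26 mm deep, 77 mm high, loose; it stands on the table behind one end mark of the board (115 mm from that mark's centre, on the side away from the table's front edge), which varies from start to start. Origin at the centre of its underside. Not to be moved.
- gold_tin: low gold-coloured tin with a ring-pull lid, 76 mm across and 58 mm high, loose; it stands behind the other end mark in the same way. Origin at the centre of its underside. Not to be moved.
Things that resemble listed ones, but are neither listed nor needed, are in the scene too. What is shaped like the mill but turquoise is not meant.

How it is judged:
By the outcome, as a careful person would: the job done as asked, in the order asked, and still so for the second after the job is handed in, with the robot touching nothing.
It also fails if it takes over 112 s, if anything falls off the work surface, if the arm or the gripper's body presses on something with over 40 N, if the wrist force passes 120 N, or if a joint passes its speed limit or range.

## Working session

There is one attempt and no reset: what is moved stays moved. The work goes in short steps, Python scripts to look and compute and a tool call to move; the robot and the scene stay as the last step left them, time stands still between calls to the robot, and variables do not carry over. Pictures are saved under pics/ and viewed, at most 14 in all, crops included, and the job is handed in when it is done.

Besides the shell and the picture viewer there is one more tool, called after "Request:" as name(argument=value, ...), one argument or row to a line, values as JSON. play_rows: Moves the arm, as the interface text tells. Its arguments: {"type":"object","properties":{"moves":{"type":"array","items":{"type":"array","items":{"type":"number"}}},"grip_force":{"type":"number"}},"required":["moves"]}

```bash
mkdir -p pics && cat > h.py <<'E'
import numpy as np, cv2
from cell import bot
def snap(name,fn):
    p,d=bot.read_camera(name); cv2.imwrite(f'pics/{fn}.png',p[:,:,::-1]); np.savez(f'{fn}.npz',p=p,d=d); return p,d
def cloud(name,d):
    c=bot.camera_info(name);K=np.array(c['K']);T=np.array(c['world_from_camera'])
    v,u=np.mgrid[:d.shape[0],:d.shape[1]]
    n=cv2.undistortPoints(np.stack([u,v],-1).reshape(-1,1,2).astype(float),K,np.array([c['k1'],0,0,0.])).reshape(*d.shape,2)
    P=np.dstack([n*d[...,None],d]); W=P@T[:3,:3].T+T[:3,3]; W[d==0]=np.nan
    return W
E
python3 - <<'E'
from h import *
for n in('top','side'):
    snap(n,n+'0'); c=bot.camera_info(n); print(np.round(c['world_from_camera'],3).tolist(),np.round(c['K'],1).tolist(),c['k1'])
print(bot.get_obs())
E
```

```text
[[0.017, -0.996, 0.089, 0.434], [-1.0, -0.018, -0.015, -0.228], [0.016, -0.088, -0.996, 1.02], [0.0, 0.0, 0.0, 1.0]] [[405.5, 0.0, 249.9], [0.0, 405.5, 199.4], [0.0, 0.0, 1.0]] 0.027415401819646676
[[-0.863, -0.299, 0.408, 0.188], [-0.505, 0.533, -0.679, 0.318], [-0.014, -0.792, -0.611, 0.574], [0.0, 0.0, 0.0, 1.0]] [[359.8, 0.0, 252.4], [0.0, 359.8, 191.3], [0.0, 0.0, 1.0]] -0.10509370829066512
{'t': 0.1, 'joints': array([ 1.06638068e+00,  3.51188094e-01,  1.65234870e+00, -1.79705543e-05,
        1.13913733e+00, -8.46244520e-02]), 'joint_vel': array([ 7.31287648e-04,  3.30033378e-04, -7.35183988e-04,  1.66564722e-04,
       -6.57746369e-05,  1.53779798e-05]), 'joint_torque': array([ 6.27555164e-04, -4.98027027e+01, -2.85706884e+01,  6.99739857e-02,
        2.38597946e-02, -9.63216348e-05]), 'ee_pos': array([0.22401553, 0.50199438, 0.24315645]), 'tool_rot': array([ 2.08354078e-01,  9.78053314e-01, -5.19819545e-04, -1.49156942e-04]), 'wrist_force': array([-0.06085899,  0.34525811,  0.4840086 ]), 'wrist_torque': array([-0.0104643 , -0.01809385,  0.0049886 ]), 'grasp_force': 0.0, 'width': 1.0027529123745351}
```

View pics/top0.png

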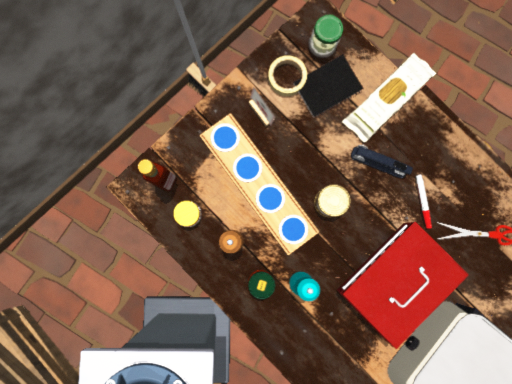

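View pics/side0.png

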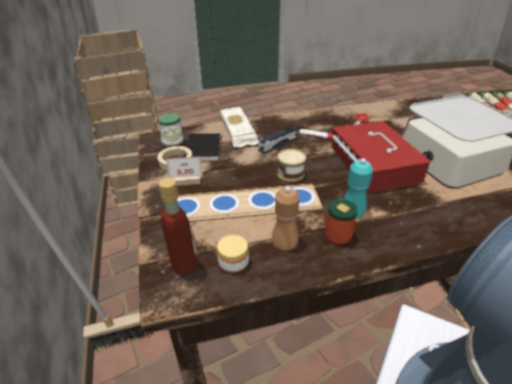

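The top view shows the bottle at (150,168), pot (187,214), mill (230,242), jar (262,286) and turquoise decoy (305,287). The marks are at (225,138), (248,168), (270,199) and (293,229). The card at (262,107) is behind the first mark and the tin at (333,200) is behind the last, so the order from the card end is pot, jar, mill, bottle.

```bash
cat > m.py <<'E'
from h import *
t=np.load('top0.npz'); W=cloud('top',t['d']); s=np.load('side0.npz'); S=cloud('side',s['d'])
def win(W,c,r): 
    return W[c[1]-r:c[1]+r+1,c[0]-r:c[0]+r+1].reshape(-1,3)
hsv=cv2.cvtColor(t['p'],cv2.COLOR_RGB2HSV)
blue=((hsv[...,0]>100)&(hsv[...,0]<125)&(hsv[...,1]>150)&(hsv[...,2]>120)).astype(np.uint8)
n,l,st,ce=cv2.connectedComponentsWithStats(blue)
M=[]
for i in range(1,n):
    if st[i,4]>150:
        w=W[l==i]; M.append(np.nanmean(w,0)); print('mark',ce[i].round(1),st[i,4],M[-1].round(4))
M=np.array(M)
A=np.vstack([W.reshape(-1,3),S.reshape(-1,3)]);A=A[~np.isnan(A).any(1)]; src=np.r_[np.zeros((~np.isnan(W).any(2)).sum()),np.ones((~np.isnan(S).any(2)).sum())]
for nm,c in dict(bottle=(150,168),pot=(187,214),mill=(230,242),jar=(262,286),decoy=(305,289),tin=(333,200),card=(262,108)).items():
    w=win(W,c,4);p=np.nanmedian(w,0)
    print(nm,p.round(4),'top zmax',np.nanmax(w[:,2]).round(3))
    near=(np.hypot(*(A[:,:2]-p[:2]).T)<0.055)
    for k,(a,b) in enumerate([(.012,.03),(.03,.05),(.05,.08),(.08,.11),(.11,.14),(.14,.2),(.2,.25)]):
        for sc in(0,1):
            q=A[near&(src==sc)&(A[:,2]>a)&(A[:,2]<=b)]
            if len(q)>5: print('  ',a,'top' if sc==0 else 'side',len(q),q.mean(0).round(3),'x',np.percentile(q[:,0],[2,98]).round(3),'y',np.percentile(q[:,1],[2,98]).round(3))
E
python3 m.py; python3 -c "
from scipy.spatial.transform import Rotation as R
import numpy as np
print(R.from_quat([.20835,.97805,-.0005,-.0001]).as_matrix().round(3))"
```

```text
mark [224.6 137.1] 359 [ 0.6813 -0.1763  0.0099]
mark [247.1 167.3] 366 [ 0.6051 -0.2346  0.0098]
mark [270. 198.] 371 [ 0.5288 -0.2933  0.0098]
mark [292.9 228.9] 379 [ 0.4525 -0.3512  0.0099]
bottle [ 0.5652 -0.0397  0.2154] top zmax 0.221
   0.012 top 16 [ 0.557 -0.045  0.018] x [0.542 0.576] y [-0.055 -0.023]
   0.012 side 155 [ 0.553 -0.018  0.021] x [0.54  0.585] y [-0.04  -0.004]
   0.03 top 28 [ 0.556 -0.047  0.041] x [0.542 0.576] y [-0.058 -0.016]
   0.03 side 185 [ 0.552 -0.019  0.04 ] x [0.54  0.583] y [-0.048 -0.004]
   0.05 top 54 [ 0.556 -0.048  0.064] x [0.541 0.577] y [-0.058 -0.013]
   0.05 side 296 [ 0.552 -0.02   0.065] x [0.54  0.585] y [-0.048 -0.005]
   0.08 top 85 [ 0.558 -0.049  0.096] x [0.542 0.578] y [-0.058 -0.021]
   0.08 side 319 [ 0.552 -0.019  0.095] x [0.54  0.583] y [-0.048 -0.004]
   0.11 top 103 [ 0.559 -0.043  0.128] x [0.542 0.587] y [-0.055 -0.01 ]
   0.11 side 355 [ 0.552 -0.018  0.126] x [0.54  0.584] y [-0.04  -0.003]
   0.14 top 229 [ 0.563 -0.037  0.154] x [0.546 0.586] y [-0.051 -0.011]
   0.14 side 551 [ 0.558 -0.022  0.163] x [0.545 0.5
[... 3331 characters left out ...]
top 783 [ 0.522 -0.443  0.055] x [0.489 0.556] y [-0.478 -0.408]
   0.05 side 392 [ 0.519 -0.441  0.055] x [0.484 0.553] y [-0.479 -0.407]
card [ 0.7473 -0.2686  0.044 ] top zmax 0.077
   0.012 top 175 [ 0.746 -0.261  0.021] x [0.715 0.78 ] y [-0.289 -0.239]
   0.012 side 223 [ 0.743 -0.264  0.021] x [0.713 0.781] y [-0.29  -0.241]
   0.03 top 105 [ 0.75  -0.266  0.04 ] x [0.715 0.784] y [-0.291 -0.241]
   0.03 side 238 [ 0.749 -0.267  0.04 ] x [0.713 0.784] y [-0.293 -0.241]
   0.05 top 160 [ 0.752 -0.269  0.064] x [0.717 0.787] y [-0.294 -0.243]
   0.05 side 337 [ 0.751 -0.27   0.063] x [0.715 0.786] y [-0.296 -0.245]
[[-0.913  0.408 -0.   ]
 [ 0.408  0.913 -0.001]
 [-0.    -0.001 -1.   ]]
```

```bash
cat > m2.py <<'E'
from h import *
import sys
from scipy.optimize import least_squares
from scipy.spatial.transform import Rotation as R
def load(fn): 
    z=np.load(fn+'.npz'); return z['p'],cloud(fn[:4].rstrip('0123456789_'),z['d'])
def marks(p,W):
    h=cv2.cvtColor(p,cv2.COLOR_RGB2HSV)
    b=((h[...,0]>100)&(h[...,0]<128)&(h[...,1]>110)&(h[...,2]>80)).astype(np.uint8)
    n,l,st,ce=cv2.connectedComponentsWithStats(b); o=[]
    for i in range(1,n):
        w=W[l==i]
        if st[i,4]>100 and abs(np.nanmedian(w[:,2])-.01)<.005:
            c,(a,bb),_=cv2.minAreaRect((w[:,:2]*1000).astype(np.float32)); o.append((np.array(c).round(1),round(a),round(bb),np.nanmean(w,0).round(4)))
    return o
def slab(W,c,r,a,b):
    q=W.reshape(-1,3); q=q[~np.isnan(q).any(1)]
    return q[(np.hypot(*(q[:,:2]-c).T)<r)&(q[:,2]>a)&(q[:,2]<b)]
def circ(W,c,rad,a,b):
    q=slab(W,c,rad+.02,a,b)[:,:2]
    s=least_squares(lambda v:np.hypot(*(q-v).T)-rad,c,loss='soft_l1',f_scale=.002); return s.x.round(4),len(q),round(float(np.sqrt(np.median(s.fun**2))),4)
def cap(W,c,a,b,r=.05):   # centre of the top face by enclosing circle / mean
    q=slab(W,c,r,a,b); (x,y),rr=cv2.minEnclosingCircle((q[:,:2]*1000).astype(np.float32)); return q.mean(0).round(4),(round(x,1),round(y,1),round(rr,1))
def square(W,c,half,a,b):
    q=slab(W,c,.05,a,b)[:,:2]; best=None
    for y0 in np.radians(range(0,90,10)):
        def f(v):
            cc,ss=np.cos(v[2]),np.sin(v[2]); d=q-v[:2]; L=np.abs(np.c_[d@[cc,ss],d@[-ss,cc]]); return L.max(1)-half
        s=least_squares(f,[*c,y0],loss='soft_l1',f_scale=.002)
        if best is None or s.cost<best.cost: best=s
    return best.x[:2].round(4),np.degrees(best.x[2]).round(1)%90,round(float(np.median(abs(best.fun))),4),len(q)
E
python3 - <<'E'
from m2 import *
for n in('top0','side0'):
    p,W=load(n); print(n)
    for m in marks(p,W): print(m)
    print('pot',circ(W,(.483,-.09),.031,.006,.045),cap(W,(.483,-.09),.05,.056))
    print('mill',circ(W,(.419,-.198),.025,.09,.125),cap(W,(.419,-.198),.14,.155),cap(W,(.419,-.198),.12,.155))
    print('jar',circ(W,(.322,-.271),.0315,.012,.06),cap(W,(.322,-.271),.08,.087))
    print('bottle',square(W,(.563,-.03),.024,.015,.105),cap(W,(.563,-.03),.205,.225),square(W,(.563,-.03),.013,.13,.175))
E
```

```text
top0
(array([ 679.3, -174.8]), 55, 36, array([ 0.6812, -0.1766,  0.0099]))
(array([ 608.4, -238.8]), 56, 38, array([ 0.605 , -0.2351,  0.0098]))
(array([ 528.2, -293.8]), 41, 54, array([ 0.5288, -0.2932,  0.0098]))
(array([ 454.1, -351.1]), 53, 56, array([ 0.4525, -0.3512,  0.0099]))
pot (array([ 0.4851, -0.0892]), 64, 0.0004) (array([ 0.4839, -0.0896,  0.0521]), (484.7, -89.7, 29.6))
mill (array([ 0.4201, -0.1979]), 11, 0.0006) (array([ 0.4188, -0.1981,  0.1445]), (418.3, -199.6, 13.2)) (array([ 0.4203, -0.1986,  0.1346]), (420.0, -198.0, 24.7))
jar (array([ 0.3211, -0.271 ]), 35, 0.0004) (array([ 0.3227, -0.2704,  0.0832]), (322.6, -270.4, 30.7))
bottle (array([ 0.5703, -0.03  ]), np.float64(69.1), 0.0007, 169) (array([ 0.5669, -0.0306,  0.2162]), (567.6, -29.7, 14.7)) (array([ 0.5655, -0.0327]), np.float64(66.4), 0.0036, 256)
side0
(array([ 525. , -294.3]), 50, 42, array([ 0.526 , -0.2936,  0.0105]))
(array([ 601.3, -235.7]), 47, 45, array([ 0.6026, -0.2353,  0.0103]))
(array([ 677. , -184.3]), 34, 48, array([ 0.6767, -0.1822,  0.0101]))
pot (array([ 0.483 , -0.0916]), 391, 0.0006) (array([ 0.4814, -0.0893,  0.0519]), (481.2, -91.1, 31.1))
mill (array([ 0.4179, -0.2002]), 332, 0.0004) (array([ 0.4156, -0.1973,  0.1448]), (411.9, -199.4, 10.3)) (array([ 0.4133, -0.1896,  0.1332]), (416.7, -198.3, 24.9))
jar (array([ 0.3215, -0.2732]), 459, 0.0006) (array([ 0.3197, -0.269 ,  0.0835]), (320.5, -270.9, 31.8))
bottle (array([ 0.5675, -0.0335]), np.float64(68.0), 0.0006, 879) (array([ 0.5619, -0.0262,  0.2148]), (564.8, -28.4, 15.0)) (array([ 0.5622, -0.0259]), np.float64(67.6), 0.0035, 526)
```

```bash
cat > to.py <<'E'
import sys,numpy as np
from cell import bot
from scipy.spatial.transform import Rotation as R
# usage: to.py x y z yaw(deg of tool y)  -> turn then shift in tool axes after the turn
x,y,z,yaw=map(float,sys.argv[1:5]); o=bot.get_obs(); M=R.from_quat(o['tool_rot']).as_matrix()
cur=np.degrees(np.arctan2(M[1,1],M[0,1])); turn=-((yaw-cur+180)%360-180)
M2=M@R.from_euler('z',turn,degrees=True).as_matrix()
print('pos',o['ee_pos'].round(4),'yaw',cur.round(2),'tilt',M[:2,2].round(4),'turn',round(turn,2),'shift',((np.array([x,y,z])-o['ee_pos'])@M2*1000).round(1),'q',np.degrees(o['joints']).round(0),'w',o['width'],'t',o['t'])
E
python3 to.py .484 -.0903 .28 -52.6
```

```text
pos [0.224  0.502  0.2432] yaw 65.95 tilt [-0.0005 -0.001 ] turn 118.55 shift [-153.2  628.5  -36.4] q [61. 20. 95. -0. 65. -5.] w 1.0027529123745351 t 0.1
```

Request:
play_rows(
  moves=[
    [0,0,-4,7,93],
    [0,0,-4,7,93],
    [0,0,-4,7,93],
    [0,0,-4,7,93],
    [0,0,-4,7,93],
    [0,0,-4,7,93],
    [0,0,-4,7,93],
    [0,0,-4,7,93],
    [0,0,-4,7,93],
    [0,0,0,7,93],
  ],
)

```text
t: 0.93
ee_pos: [0.2242, 0.5023, 0.2801]
tool_rot: [0.734, 0.679, 0.0, -0.0]
wrist_force: [-0.0, -0.6, 0.6]
width: 0.995
grasp_force: 0.0
```

Request:
play_rows(
  moves=[
    [0,0,0,7,93],
    [0,0,0,7,93],
    [0,0,0,7,93],
    [0,0,0,7,93],
    [0,0,0,7,93],
    [0,0,0,7,93],
    [0,0,0,6.5,93],
    [0,0,0,0,93],
  ],
)

```text
t: 1.6
ee_pos: [0.2241, 0.5021, 0.2794]
tool_rot: [0.948, 0.319, -0.0, 0.0]
wrist_force: [0.2, -0.3, 0.2]
width: 1.003
grasp_force: 0.0
```

```bash
python3 to.py .484 -.0903 .28 -52.6
```

```text
pos [0.2241 0.5021 0.2794] yaw -52.85 tilt [-0.0003 -0.0005] turn -0.25 shift [-1.533e+02  6.285e+02 -4.000e-01] q [ 61.  18.  92.   0.  70. 114.] w 1.0032681522622182 t 1.6
```

Request:
play_rows(
  moves=[
    [-6,24,0,-0.2,93],
    [-8,32,0,0,93],
    [-8,32,0,0,93],
    [-8,32,0,0,93],
    [-8,32,0,0,93],
    [-8,32,0,0,93],
    [-8,32,0,0,93],
    [-8,32,0,0,93],
    [-8,32,0,0,93],
    [-8,32,0,0,93],
  ],
)

```text
t: 2.43
ee_pos: [0.3531, 0.206, 0.2796]
tool_rot: [0.946, 0.325, 0.0, 0.0]
wrist_force: [0.9, 1.0, 0.7]
width: 1.0
grasp_force: 0.0
```

Request:
play_rows(
  moves=[
    [-8,32,0,0,93],
    [-8,32,0,0,93],
    [-8,32,0,0,93],
    [-8,32,0,0,93],
    [-8,32,0,0,93],
    [-8,32,0,0,93],
    [-8,32,0,0,93],
    [-8,32,0,0,93],
    [-6,24,0,0,93],
    [0,0,0,0,93],
  ],
)

```text
t: 3.27
ee_pos: [0.4696, -0.0602, 0.2793]
tool_rot: [0.946, 0.323, -0.0, 0.0]
wrist_force: [0.2, 0.8, 0.0]
width: 0.998
grasp_force: 0.0
```

```bash
python3 to.py .484 -.0903 .031 -52.6
```

```text
pos [ 0.4696 -0.0602  0.2793] yaw -52.28 tilt [ 0.0001 -0.0007] turn 0.32 shift [ -6.8  32.5 248.4] q [-13.  10. 103.  -0.  67.  39.] w 0.9984726888478633 t 3.2667
```

Request:
play_rows(
  moves=[
    [-7,32.5,0,0.3,93],
    [0,0,15,0,93],
    [0,0,30,0,93],
    [0,0,35,0,93],
    [0,0,35,0,93],
    [0,0,35,0,93],
    [0,0,30,0,93],
    [0,0,20,0,93],
    [0,0,10,0,93],
    [0,0,0,0,93],
  ],
)

```text
t: 4.1
ee_pos: [0.4817, -0.0863, 0.068]
tool_rot: [0.947, 0.321, -0.001, -0.001]
wrist_force: [-0.6, 0.2, -0.2]
width: 1.002
grasp_force: 0.0
```

```bash
python3 to.py .484 -.0903 .031 -52.6
```

```text
pos [ 0.4817 -0.0863  0.068 ] yaw -52.51 tilt [-0.0033  0.0009] turn 0.09 shift [-0.5  4.6 37. ] q [-16.  29. 111.   0.  40.  37.] w 1.0020402759528153 t 4.1
```

Request:
play_rows(
  moves=[
    [-0.5,4.5,10,0,93],
    [0,0,15,0,93],
    [0,0,10,0,93],
    [0,0,2,0,93],
    [0,0,0,0,93],
    [0,0,0,0,93],
  ],
)

```text
t: 4.6
ee_pos: [0.4855, -0.0909, 0.0332]
tool_rot: [0.947, 0.32, 0.0, 0.0]
wrist_force: [0.0, 0.9, 0.2]
width: 1.002
grasp_force: 0.0
```

```bash
python3 to.py .484 -.0903 .031 -52.6
```

```text
pos [ 0.4855 -0.0909  0.0332] yaw -52.64 tilt [ 0.0008 -0.0002] turn -0.04 shift [-0.8 -1.4  2.2] q [-16.  34. 111.  -0.  36.  37.] w 1.0015860546019968 t 4.6
```

Request:
play_rows(
  grip_force=15,
  moves=[
    [-0.8,-1.4,2,0,93],
    [0,0,0,0,75],
    [0,0,0,0,55],
    [0,0,0,0,50],
    [0,0,0,0,50],
    [0,0,0,0,50],
    [0,0,0,0,50],
    [0,0,0,0,50],
  ],
)

```text
t: 5.27
ee_pos: [0.4837, -0.0902, 0.0307]
tool_rot: [0.947, 0.32, 0.0, 0.0]
wrist_force: [-0.1, -0.4, 1.8]
width: 0.658
grasp_force: 15.0
```

```bash
python3 to.py .484 -.0903 .031 -52.6; python3 - <<'E'
from m2 import *
for n in('top1','side1'):
    snap(n[:-1],n); p,W=load(n); print(n,'pot',circ(W,(.483,-.09),.031,.006,.045))
E
```

```text
pos [ 0.4837 -0.0902  0.0307] yaw -52.65 tilt [ 0.0001 -0.    ] turn -0.05 shift [ 0.2  0.3 -0.3] q [-16.  34. 111.   0.  35.  37.] w 0.6575722191588311 t 5.2667
top1 pot (array([ 0.483, -0.09 ]), 0, nan)
side1 pot (array([ 0.4747, -0.0806]), 170, 0.003)
  return _methods._mean(a, axis=axis, dtype=dtype,
  ret = ret.dtype.type(ret / rcount)
```

Request:
play_rows(
  moves=[
    [0,0,-10,0,50],
    [0,0,-25,0,50],
    [0,0,-30,0,50],
    [0,0,-25,0,50],
    [0,0,-10,0,50],
    [0,10,0,0,50],
    [0,25,0,0,50],
    [0,25,0,0,50],
    [0,25,0,0,50],
    [0,25,0,0,50],
  ],
)

```text
t: 6.2
ee_pos: [0.5506, -0.179, 0.1288]
tool_rot: [0.947, 0.32, -0.001, -0.001]
wrist_force: [0.4, 0.6, -2.0]
width: 0.659
grasp_force: 15.0
```

Request:
play_rows(
  moves=[
    [0,25,0,0,50],
    [0,25,0,0,50],
    [0,20,0,0,50],
    [5,8,0,0,50],
    [20,0,0,0,50],
    [25,0,0,0,50],
    [25,0,0,0,50],
    [20,0,0,0,50],
    [8,0,0,0,50],
    [0,0,0,0,50],
  ],
)

```text
t: 7.03
ee_pos: [0.6799, -0.1764, 0.1285]
tool_rot: [0.947, 0.321, -0.001, -0.001]
wrist_force: [-0.7, -0.2, -0.6]
width: 0.661
grasp_force: 15.0
```

```bash
python3 to.py .680 -.1766 .042 -52.6
```

```text
pos [ 0.6799 -0.1764  0.1285] yaw -52.57 tilt [-0.0019  0.0007] turn 0.03 shift [ 0.   0.4 86.5] q [-18.  43.  74.   0.  63.  34.] w 0.6611462261183472 t 7.0333
```

Request:
play_rows(
  moves=[
    [0,0,10,0,50],
    [0,0,20,0,50],
    [0,0,20,0,50],
    [0,0,15,0,50],
    [0,0,10,0,50],
    [0,0,5,0,50],
    [0,0,0,0,50],
    [0,0,0,0,50],
  ],
)

```text
t: 7.7
ee_pos: [0.6798, -0.1775, 0.0511]
tool_rot: [0.947, 0.32, 0.0, 0.0]
wrist_force: [-0.6, 0.2, -0.8]
width: 0.66
grasp_force: 15.0
```

```bash
python3 to.py .680 -.1766 .041 -52.6
```

```text
pos [ 0.6798 -0.1775  0.0511] yaw -52.66 tilt [ 0.0007 -0.0003] turn -0.06 shift [ 0.7 -0.6 10.1] q [-18.  48.  76.  -0.  56.  34.] w 0.6601964230847905 t 7.7
```

Request:
play_rows(
  moves=[
    [0.7,-0.6,5,0,50],
    [0,0,3,0,50],
    [0,0,1.5,0,50],
    [0,0,0.5,0,50],
    [0,0,0,0,50],
    [0,0,0,0,50],
    [0,0,0,0,50],
  ],
)

```text
t: 8.28
ee_pos: [0.6799, -0.1763, 0.0408]
tool_rot: [0.947, 0.32, 0.0, 0.0]
wrist_force: [-0.3, -0.5, -0.9]
width: 0.662
grasp_force: 15.0
```

Touching down; release and retract, then measure.

Request:
play_rows(
  moves=[
    [0,0,0,0,66],
    [0,0,0,0,72],
    [0,0,0,0,85],
    [0,0,0,0,93],
    [0,0,0,0,93],
    [0,0,-10,0,93],
    [0,0,-25,0,93],
    [0,0,-35,0,93],
    [0,0,-35,0,93],
    [0,0,-35,0,93],
  ],
)

```text
t: 9.12
ee_pos: [0.6796, -0.1762, 0.183]
tool_rot: [0.947, 0.32, 0.0, 0.0]
wrist_force: [0.4, -0.7, 0.1]
width: 1.002
grasp_force: 0.0
```

Request:
play_rows(
  moves=[
    [0,0,-35,0,93],
    [0,0,-35,0,93],
    [-20,-10,-20,0,93],
    [-35,-15,0,0,93],
    [-35,-15,0,0,93],
    [-35,-15,0,0,93],
    [-35,-15,0,0,93],
    [-35,0,0,0,93],
    [-35,0,0,0,93],
    [0,0,0,0,93],
  ],
)

```text
t: 9.95
ee_pos: [0.4509, -0.2624, 0.2718]
tool_rot: [0.948, 0.319, -0.0, 0.001]
wrist_force: [-0.5, -0.2, 0.3]
width: 0.999
grasp_force: 0.0
```

```bash
python3 to.py .419 -.1992 .27 -52.6; python3 - <<'E'
from m2 import *
for n in('top2','side2'):
    snap(n[:-1],n); p,W=load(n); print(n,'pot',circ(W,(.68,-.1766),.031,.016,.055),cap(W,(.68,-.1766),.058,.068))
    print(marks(p,W))
E
```

```text
pos [ 0.4509 -0.2624  0.2718] yaw -52.81 tilt [-0.0001 -0.0013] turn -0.21 shift [ 13.1 -69.6   1.7] q [-35.  15.  97.  -0.  68.  18.] w 0.9989254359914762 t 9.95
top2 pot (array([ 0.6813, -0.1754]), 101, 0.0006) (array([ 0.6801, -0.1755,  0.0617]), (680.3, -175.4, 29.8))
[(array([ 569.7, -226.2]), 47, 128, array([ 0.6051, -0.2274,  0.0734]))]
side2 pot (array([ 0.6792, -0.1768]), 235, 0.0009) (array([ 0.6717, -0.178 ,  0.0619]), (678.3, -174.2, 31.1))
[(array([ 525.3, -295.1]), 50, 42, array([ 0.5262, -0.2939,  0.0102])), (array([ 602.1, -234.9]), 46, 45, array([ 0.6027, -0.235 ,  0.0103]))]
```

View pics/top2.png

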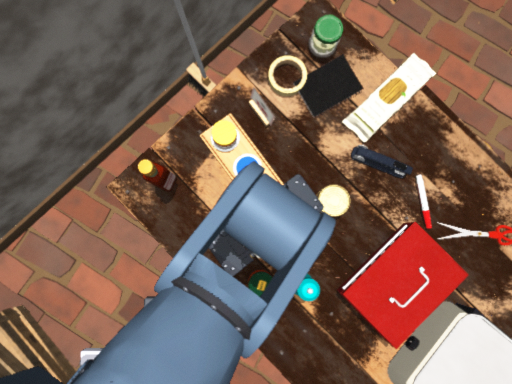

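Request:
play_rows(
  moves=[
    [3,-15,0,0.2,93],
    [5,-30,0,0,93],
    [5,-20,0,0,93],
    [0,-4.6,10,0,93],
    [0,0,25,0,93],
    [0,0,30,0,93],
    [0,0,30,0,93],
    [0,0,30,0,93],
    [0,0,15,0,93],
    [0,0,5,0,93],
  ],
)

```text
t: 10.88
ee_pos: [0.4225, -0.1956, 0.1235]
tool_rot: [0.948, 0.319, -0.001, -0.001]
wrist_force: [-0.2, 0.1, -0.4]
width: 1.0
grasp_force: 0.0
```

Request:
play_rows(
  moves=[
    [0,0,0,0,93],
    [0,0,0,0,93],
  ],
)

```text
t: 11.05
ee_pos: [0.4236, -0.1968, 0.1265]
tool_rot: [0.948, 0.319, 0.0, 0.0]
wrist_force: [-0.6, 0.0, 0.1]
width: 1.001
grasp_force: 0.0
```

```bash
python3 to.py .419 -.1992 .113 -52.6
```

```text
pos [ 0.4236 -0.1968  0.1265] yaw -52.81 tilt [ 0.0009 -0.0005] turn -0.21 shift [-5.2 -0.9 13.5] q [-31.  21. 113.   0.  46.  22.] w 1.00117236955681 t 11.05
```

Request:
play_rows(
  moves=[
    [-5.2,-0.9,7,-0.2,93],
    [0,0,6.5,0,93],
    [0,0,0,0,93],
    [0,0,0,0,93],
  ],
)

```text
t: 11.38
ee_pos: [0.4179, -0.1993, 0.1121]
tool_rot: [0.947, 0.32, -0.0, -0.0]
wrist_force: [0.2, 0.2, 0.5]
width: 0.999
grasp_force: 0.0
```

Request:
play_rows(
  grip_force=15,
  moves=[
    [0,0,0,0,75],
    [0,0,0,0,60],
    [0,0,0,0,50],
    [0,0,0,0,40],
    [0,0,0,0,40],
    [0,0,0,0,40],
    [0,0,0,0,40],
    [0,0,0,0,40],
  ],
)

```text
t: 12.05
ee_pos: [0.4181, -0.1993, 0.1122]
tool_rot: [0.947, 0.32, 0.0, 0.0]
wrist_force: [0.2, -0.7, -0.2]
width: 0.529
grasp_force: 15.0
```

```bash
python3 to.py .419 -.1992 .113 -52.6
```

```text
pos [ 0.4181 -0.1993  0.1122] yaw -52.65 tilt [ 0.0002 -0.0001] turn -0.05 shift [ 0.8  0.5 -0.8] q [-31.  23. 114.  -0.  44.  21.] w 0.5291775552372556 t 12.05
```

Request:
play_rows(
  moves=[
    [0,0,-10,0,40],
    [0,0,-20,0,40],
    [0,0,-20,0,40],
    [0,0,-10,0,40],
    [3,10,0,0,40],
    [5,25,0,0,40],
    [5,25,0,0,40],
    [5,25,0,0,40],
    [5,25,0,0,40],
    [5,20,0,0,40],
  ],
)

```text
t: 12.88
ee_pos: [0.5204, -0.287, 0.1708]
tool_rot: [0.947, 0.32, -0.0, -0.0]
wrist_force: [-0.9, 0.5, -2.2]
width: 0.528
grasp_force: 15.0
```

Request:
play_rows(
  moves=[
    [0.8,11,0,0,40],
    [0,0,10,0,40],
    [0,0,15,0,40],
    [0,0,10,0,40],
    [0,0,5,0,40],
    [0,0,0,0,40],
    [0,0,0,0,40],
  ],
)

```text
t: 13.47
ee_pos: [0.5263, -0.2937, 0.132]
tool_rot: [0.947, 0.32, -0.0, -0.0]
wrist_force: [0.1, -0.8, -3.0]
width: 0.529
grasp_force: 15.0
```

```bash
python3 to.py .5268 -.294 .1222 -52.6
```

```text
pos [ 0.5263 -0.2937  0.132 ] yaw -52.65 tilt [-0.0004  0.0003] turn -0.05 shift [0.2 0.5 9.8] q [-34.  33.  92.  -0.  55.  19.] w 0.5285299517043788 t 13.4667
```

Request:
play_rows(
  moves=[
    [0.2,0.5,5,0,40],
    [0,0,3,0,40],
    [0,0,1.5,0,40],
    [0,0,0.5,0,40],
    [0,0,0,0,40],
    [0,0,0,0,40],
    [0,0,0,0,40],
  ],
)

```text
t: 14.05
ee_pos: [0.527, -0.2942, 0.1222]
tool_rot: [0.947, 0.32, 0.0, 0.0]
wrist_force: [0.2, -0.2, -3.7]
width: 0.522
grasp_force: 15.0
```

Request:
play_rows(
  moves=[
    [0,0,0,0,52],
    [0,0,0,0,60],
    [0,0,0,0,75],
    [0,0,0,0,80],
    [0,0,0,0,80],
    [0,0,-10,0,80],
    [0,0,-25,0,80],
    [0,0,-30,0,80],
    [0,0,-30,0,80],
    [0,0,-30,0,80],
  ],
)

```text
t: 14.88
ee_pos: [0.5268, -0.2941, 0.2494]
tool_rot: [0.947, 0.32, 0.0, 0.0]
wrist_force: [0.6, 0.2, -0.2]
width: 0.859
grasp_force: 0.0
```

```bash
python3 to.py .3217 -.2715 .25 -18
```

```text
pos [ 0.5268 -0.2941  0.2494] yaw -52.65 tilt [ 0.0004 -0.0003] turn -34.65 shift [ -41.9 -202.    -0.7] q [-34.  25.  86.  -0.  69.  19.] w 0.8588693179087729 t 14.8833
```

Request:
play_rows(
  moves=[
    [0,0,0,-7,93],
    [0,0,0,-7,93],
    [0,0,0,-7,93],
    [0,0,0,-7,93],
    [0,0,0,-6.6,93],
    [-3,-15,0,0,93],
    [-6,-30,0,0,93],
    [-6,-30,0,0,93],
    [-6,-30,0,0,93],
    [-6,-30,0,0,93],
  ],
)

```text
t: 15.72
ee_pos: [0.3889, -0.2776, 0.2478]
tool_rot: [0.809, 0.588, 0.0, 0.0]
wrist_force: [0.6, -0.3, 0.1]
width: 0.999
grasp_force: 0.0
```

Request:
play_rows(
  moves=[
    [-6,-30,0,0,93],
    [-6,-25,0,0,93],
    [-3,-12,0,0,93],
    [0,0,10,0,93],
    [0,0,25,0,93],
    [0,0,30,0,93],
    [0,0,25,0,93],
    [0,0,10,0,93],
    [0,0,0,0,93],
    [0,0,0,0,93],
  ],
)

```text
t: 16.55
ee_pos: [0.3223, -0.2718, 0.1475]
tool_rot: [0.809, 0.587, 0.0, -0.0]
wrist_force: [0.1, 0.5, 0.2]
width: 0.999
grasp_force: 0.0
```

```bash
python3 to.py .3217 -.2715 .051 -18
```

```text
pos [ 0.3223 -0.2718  0.1475] yaw -18.05 tilt [0.     0.0001] turn -0.05 shift [ 0.1 -0.6 96.5] q [-46.  15. 118.   0.  47. -28.] w 0.998906619307393 t 16.55
```

Request:
play_rows(
  moves=[
    [0,-0.6,10,0,93],
    [0,0,25,0,93],
    [0,0,30,0,93],
    [0,0,20,0,93],
    [0,0,9,0,93],
    [0,0,2.5,0,93],
    [0,0,0,0,93],
    [0,0,0,0,93],
  ],
)

```text
t: 17.22
ee_pos: [0.322, -0.2719, 0.0518]
tool_rot: [0.809, 0.587, 0.0, 0.001]
wrist_force: [-0.5, 0.9, -1.6]
width: 0.997
grasp_force: 0.0
```

Request:
play_rows(
  grip_force=20,
  moves=[
    [0,0,0,0,75],
    [0,0,0,0,66],
    [0,0,0,0,55],
    [0,0,0,0,50],
    [0,0,0,0,50],
    [0,0,0,0,50],
    [0,0,0,0,50],
  ],
)

```text
t: 17.8
ee_pos: [0.3213, -0.2713, 0.0509]
tool_rot: [0.809, 0.587, -0.0, 0.0]
wrist_force: [-1.2, 1.6, 5.9]
width: 0.689
grasp_force: 20.0
```

```bash
python3 to.py .3217 -.2715 .051 -18
```

```text
pos [ 0.3213 -0.2713  0.0509] yaw -18.05 tilt [-0. -0.] turn -0.05 shift [-0.   0.4 -0.1] q [-47.  27. 121.  -0.  32. -28.] w 0.6890946607706849 t 17.8
```

Request:
play_rows(
  moves=[
    [0,0,-10,0,50],
    [0,0,-25,0,50],
    [0,0,-30,0,50],
    [0,0,-30,0,50],
    [0,0,-30,0,50],
    [0,0,-30,0,50],
    [0,0,-30,0,50],
    [0,0,-15,4,50],
    [0,0,0,6,50],
    [0,0,0,6,50],
  ],
)

```text
t: 18.63
ee_pos: [0.3213, -0.2713, 0.2514]
tool_rot: [0.884, 0.467, 0.0, 0.001]
wrist_force: [-0.2, 0.9, -3.2]
width: 0.69
grasp_force: 20.0
```

Request:
play_rows(
  moves=[
    [0,0,0,6,50],
    [0,0,0,6,50],
    [0,0,0,4,50],
    [0,0,0,2.5,50],
    [0,0,0,0,50],
    [0,0,0,0,50],
  ],
)

```text
t: 19.13
ee_pos: [0.3211, -0.2711, 0.2504]
tool_rot: [0.947, 0.322, -0.0, -0.0]
wrist_force: [0.0, 0.1, -2.4]
width: 0.689
grasp_force: 20.0
```

```bash
python3 to.py .6038 -.235 .0609 -52.6
```

```text
pos [ 0.3211 -0.2711  0.2504] yaw -52.46 tilt [-0.0005  0.0005] turn 0.14 shift [246.5 143.2 189.3] q [-47.   6. 112.  -0.  62.   6.] w 0.6885726139382312 t 19.1333
```

Request:
play_rows(
  moves=[
    [10,6,0,0.1,50],
    [24,14,0,0,50],
    [24,14,0,0,50],
    [24,14,0,0,50],
    [24,14,0,0,50],
    [24,14,0,0,50],
    [24,14,0,0,50],
    [24,14,0,0,50],
    [24,14,0,0,50],
    [24,14,0,0,50],
  ],
)

```text
t: 19.97
ee_pos: [0.5829, -0.2382, 0.2501]
tool_rot: [0.947, 0.321, -0.0, -0.0]
wrist_force: [-0.0, -0.6, -3.1]
width: 0.686
grasp_force: 20.0
```

Request:
play_rows(
  moves=[
    [14,8,0,0,50],
    [6,3,0,0,50],
    [0,0,10,0,50],
    [0,0,25,0,50],
    [0,0,25,0,50],
    [0,0,25,0,50],
    [0,0,25,0,50],
    [0,0,10,0,50],
    [0,0,0,0,50],
    [0,0,0,0,50],
  ],
)

```text
t: 20.8
ee_pos: [0.6034, -0.2359, 0.131]
tool_rot: [0.947, 0.32, -0.0, -0.0]
wrist_force: [0.7, -0.2, -3.5]
width: 0.689
grasp_force: 20.0
```

```bash
python3 to.py .6038 -.235 .0609 -52.6
```

```text
pos [ 0.6034 -0.2359  0.131 ] yaw -52.66 tilt [-0.0002  0.    ] turn -0.06 shift [ 0.9 -0.4 70.1] q [-25.  37.  84.  -0.  58.  27.] w 0.6886322350139646 t 20.8
```

Request:
play_rows(
  moves=[
    [0.8,-0.4,10,0,50],
    [0,0,20,0,50],
    [0,0,15,0,50],
    [0,0,10,0,50],
    [0,0,7,0,50],
    [0,0,4,0,50],
    [0,0,2.5,0,50],
    [0,0,1,0,50],
    [0,0,0,0,50],
    [0,0,0,0,50],
  ],
)

```text
t: 21.63
ee_pos: [0.6043, -0.2351, 0.0617]
tool_rot: [0.947, 0.32, 0.0, 0.0]
wrist_force: [0.4, -0.6, -3.5]
width: 0.689
grasp_force: 20.0
```

```bash
python3 to.py .6038 -.235 .0609 -52.6
```

```text
pos [ 0.6043 -0.2351  0.0617] yaw -52.65 tilt [ 0.0008 -0.0004] turn -0.05 shift [-0.4 -0.4  0.8] q [-25.  42.  86.  -0.  52.  27.] w 0.6887588237399205 t 21.6333
```

Request:
play_rows(
  moves=[
    [-0.3,-0.4,0.8,0,50],
    [0,0,0,0,50],
    [0,0,0,0,50],
    [0,0,0,0,66],
    [0,0,0,0,75],
    [0,0,0,0,85],
    [0,0,0,0,93],
    [0,0,0,0,93],
    [0,0,-10,0,93],
    [0,0,-25,0,93],
  ],
)

```text
t: 22.47
ee_pos: [0.602, -0.2341, 0.0933]
tool_rot: [0.947, 0.32, -0.002, -0.002]
wrist_force: [0.3, 0.1, 0.2]
width: 0.996
grasp_force: 0.0
```

Request:
play_rows(
  moves=[
    [0,0,-35,0,93],
    [0,0,-35,0,93],
    [0,0,-35,0,93],
    [0,0,-35,0,93],
    [0,0,-35,0,93],
    [0,0,-35,0,80],
    [0,0,-10,0,60],
    [0,0,0,0,60],
  ],
)

```text
t: 23.13
ee_pos: [0.6042, -0.2351, 0.3194]
tool_rot: [0.947, 0.32, 0.002, 0.002]
wrist_force: [-0.3, -0.7, -0.5]
width: 0.833
grasp_force: 0.0
```

```bash
python3 to.py .5665 -.0305 .30 -22
```

```text
pos [ 0.6042 -0.2351  0.3194] yaw -52.65 tilt [ 0.0056 -0.0027] turn -30.65 shift [ 175.6 -111.7   18.7] q [-25.  27.  73.  -0.  79.  27.] w 0.8333747677671574 t 23.1333
```

Request:
play_rows(
  moves=[
    [0,0,0,-7,60],
    [0,0,0,-7,60],
    [0,0,0,-7,60],
    [0,0,0,-7,60],
    [0,0,0,-2.6,60],
    [15,-8,-8,0,60],
    [25,-16,0,0,60],
    [25,-16,0,0,60],
    [25,-16,0,0,60],
    [25,-16,0,0,60],
  ],
)

```text
t: 23.97
ee_pos: [0.5789, -0.099, 0.3225]
tool_rot: [0.83, 0.558, -0.0, -0.001]
wrist_force: [0.0, 0.6, -0.2]
width: 0.644
grasp_force: 0.0
```

Request:
play_rows(
  moves=[
    [25,-16,0,0,60],
    [25,-16,0,0,60],
    [10,-8,0,0,60],
    [0,0,0,0,60],
    [0,0,0,0,60],
  ],
)

```text
t: 24.38
ee_pos: [0.5651, -0.0302, 0.3231]
tool_rot: [0.829, 0.559, -0.0, -0.0]
wrist_force: [-0.6, -0.8, 0.5]
width: 0.644
grasp_force: 0.0
```

```bash
python3 to.py .5665 -.0305 .168 -22; python3 - <<'E'
from m2 import *
for n in('top3','side3'):
    snap(n[:-1],n); p,W=load(n)
    print(n,'pot',circ(W,(.68,-.1766),.031,.016,.055),'jar',circ(W,(.604,-.235),.0315,.022,.07),cap(W,(.604,-.235),.09,.098),'mill',circ(W,(.527,-.2935),.025,.1,.135),cap(W,(.527,-.294),.13,.16))
    print('bottle',square(W,(.5665,-.031),.024,.015,.105))
    for m in marks(p,W): print(m)
E
```

```text
pos [ 0.5651 -0.0302  0.3231] yaw -22.02 tilt [-0.0005 -0.0002] turn -0.02 shift [  0.3   1.4 155.1] q [-8. 18. 86. -0. 76. 14.] w 0.6444347002100459 t 24.3833
top3 pot (array([ 0.6812, -0.1753]), 98, 0.0005) jar (array([ 0.6063, -0.2343]), 65, 0.0004) (array([ 0.6045, -0.2346,  0.0932]), (604.8, -233.8, 31.0)) mill (array([ 0.5291, -0.2934]), 42, 0.0002) (array([ 0.5275, -0.2922,  0.1445]), (528.7, -292.9, 24.8))
bottle (array([ 0.5703, -0.03  ]), np.float64(69.1), 0.0007, 165)
(array([ 448.8, -352.5]), 48, 53, array([ 0.4525, -0.3514,  0.0098]))
side3 pot (array([ 0.6793, -0.1766]), 230, 0.0007) jar (array([ 0.6035, -0.2367]), 404, 0.0007) (array([ 0.6007, -0.233 ,  0.0935]), (601.5, -234.0, 31.8)) mill (array([ 0.5269, -0.295 ]), 279, 0.0006) (array([ 0.5209, -0.2843,  0.1429]), (525.5, -292.7, 24.5))
bottle (array([ 0.5674, -0.0335]), np.float64(67.9), 0.0005, 875)
(array([ 450.5, -351.4]), 49, 42, array([ 0.4503, -0.352 ,  0.0103]))
```

View pics/side3.png

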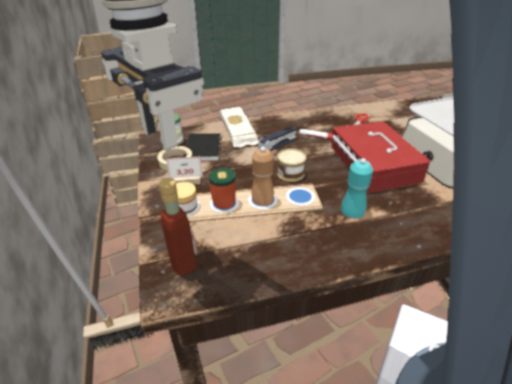

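```bash
python3 to.py .568 -.0312 .168 -22
```

```text
pos [ 0.5655 -0.0313  0.3231] yaw -22.11 tilt [-0.0004 -0.0002] turn -0.11 shift [  1.1   2.3 155.1] q [-8. 18. 86. -0. 76. 14.] w 0.6457449890314677 t 24.4833
```

Request:
play_rows(
  moves=[
    [0,3,5,0,60],
    [0,0,15,0,60],
    [0,0,25,0,60],
    [0,0,25,0,60],
    [0,0,20,0,60],
    [0,0,10,0,60],
    [0,0,0,0,60],
    [0,0,0,0,60],
  ],
)

```text
t: 25.15
ee_pos: [0.5685, -0.0322, 0.2236]
tool_rot: [0.829, 0.559, -0.0, -0.0]
wrist_force: [-0.2, -0.5, -0.4]
width: 0.643
grasp_force: 0.0
```

```bash
python3 to.py .568 -.0312 .168 -22
```

```text
pos [ 0.5685 -0.0322  0.2236] yaw -22.09 tilt [-0.0001 -0.    ] turn -0.09 shift [ 0.7 -0.8 55.6] q [-8. 23. 93. -0. 64. 14.] w 0.6433990501919649 t 25.15
```

Request:
play_rows(
  moves=[
    [0.5,-0.6,10,0,60],
    [0,0,15,0,60],
    [0,0,15,0,60],
    [0,0,10,0,60],
    [0,0,5.5,0,60],
    [0,0,0,0,60],
    [0,0,0,0,60],
  ],
)

```text
t: 25.73
ee_pos: [0.5681, -0.031, 0.1683]
tool_rot: [0.829, 0.559, 0.0, 0.0]
wrist_force: [-0.5, 0.6, -0.3]
width: 0.644
grasp_force: 0.0
```

Request:
play_rows(
  grip_force=25,
  moves=[
    [0,0,0,0,50],
    [0,0,0,0,40],
    [0,0,0,0,30],
    [0,0,0,0,20],
    [0,0,0,0,15],
    [0,0,0,0,15],
    [0,0,0,0,15],
    [0,0,0,0,15],
    [0,0,0,0,15],
  ],
)

```text
t: 26.48
ee_pos: [0.5678, -0.031, 0.1679]
tool_rot: [0.829, 0.559, -0.0, -0.0]
wrist_force: [-0.2, -0.5, 0.9]
width: 0.283
grasp_force: 25.0
```

```bash
python3 to.py .568 -.0312 .168 -22; python3 - <<'E'
from m2 import *
p,d=snap('side','side4'); W=cloud('side',d); print(square(W,(.5665,-.031),.024,.015,.105))
E
```

```text
pos [ 0.5678 -0.031   0.1679] yaw -22.05 tilt [-0.  0.] turn -0.05 shift [-0.1  0.2 -0.1] q [-8. 27. 96. -0. 57. 14.] w 0.28336625349367495 t 26.4833
(array([ 0.5688, -0.0341]), np.float64(67.5), 0.0006, 876)
```

Request:
play_rows(
  moves=[
    [0,0,-8,0,15],
    [0,0,-18,0,15],
    [0,0,-20,0,15],
    [0,0,-14,3,15],
    [0,0,0,5,15],
    [0,0,0,6,15],
    [0,0,0,6,15],
    [0,0,0,6,15],
    [0,0,0,4.5,15],
    [0,0,0,0,15],
  ],
)

```text
t: 27.37
ee_pos: [0.5677, -0.031, 0.228]
tool_rot: [0.948, 0.319, -0.0, -0.0]
wrist_force: [-0.4, 0.2, -3.6]
width: 0.28
grasp_force: 25.0
```

```bash
python3 to.py .4512 -.3515 .1779 -52.6
```

```text
pos [ 0.5677 -0.031   0.228 ] yaw -52.76 tilt [-0.0004  0.    ] turn -0.16 shift [-287.2  183.9   50.1] q [-8. 23. 93. -0. 64. 45.] w 0.27987017728166547 t 27.3667
```

Request:
play_rows(
  moves=[
    [-10,0,0,0.1,15],
    [-20,0,0,0,15],
    [-25,0,0,0,15],
    [-25,0,0,0,15],
    [-25,0,0,0,15],
    [-25,0,0,0,15],
    [-25,0,0,0,15],
    [-25,0,0,0,15],
    [-25,0,0,0,15],
    [-25,0,0,0,15],
  ],
)

```text
t: 28.2
ee_pos: [0.3833, -0.1711, 0.2279]
tool_rot: [0.947, 0.322, -0.0, 0.0]
wrist_force: [0.3, -1.2, -3.1]
width: 0.281
grasp_force: 25.0
```

Request:
play_rows(
  moves=[
    [-25,0,0,0,15],
    [-20,5,0,0,15],
    [-12,12,0,0,15],
    [0,20,0,0,15],
    [0,25,0,0,15],
    [0,25,0,0,15],
    [0,25,0,0,15],
    [0,25,0,0,15],
    [0,20,0,0,15],
    [0,15,0,0,15],
  ],
)

```text
t: 29.03
ee_pos: [0.4441, -0.3431, 0.2277]
tool_rot: [0.947, 0.321, -0.0, 0.0]
wrist_force: [-1.4, 0.5, -3.8]
width: 0.273
grasp_force: 25.0
```

Request:
play_rows(
  moves=[
    [0,8,0,0,15],
    [0,3,0,0,15],
    [0,0,0,0,15],
    [0,0,0,0,15],
  ],
)

```text
t: 29.37
ee_pos: [0.4501, -0.35, 0.2278]
tool_rot: [0.947, 0.321, -0.0, -0.0]
wrist_force: [-0.2, 1.1, -3.0]
width: 0.278
grasp_force: 25.0
```

```bash
python3 to.py .4512 -.3515 .1779 -52.6; python3 - <<'E'
from m2 import *
p,d=snap('side','side5'); W=cloud('side',d); print(square(W,(.451,-.3515),.024,.075,.165))
p,d=snap('top','top5'); W=cloud('top',d); print(square(W,(.451,-.3515),.024,.075,.165))
E
```

```text
pos [ 0.4501 -0.35    0.2278] yaw -52.61 tilt [-0.0005  0.0005] turn -0.01 shift [-0.   1.9 49.9] q [-43.  23.  93.   0.  64.  10.] w 0.2781530286447687 t 29.3667
(array([ 0.4494, -0.3529]), np.float64(37.7), 0.0008, 753)
(array([ 0.451 , -0.3515]), np.float64(0.0), nan, 0)
  return _methods._mean(a, axis=axis, dtype=dtype,
  ret = ret.dtype.type(ret / rcount)
```

Request:
play_rows(
  moves=[
    [0.8,0.9,8,0,15],
    [0,0,14,0,15],
    [0,0,12,0,15],
    [0,0,7,0,15],
    [0,0,4,0,15],
    [0,0,2.5,0,15],
    [0,0,1.5,0,15],
    [0,0,0.8,0,15],
    [0,0,0,0,15],
    [0,0,0,0,15],
  ],
)

```text
t: 30.3
ee_pos: [0.452, -0.3509, 0.1784]
tool_rot: [0.947, 0.32, 0.0, 0.0]
wrist_force: [-0.1, -0.6, -3.1]
width: 0.275
grasp_force: 25.0
```

```bash
python3 to.py .4512 -.3515 .1779 -52.6
```

```text
pos [ 0.452  -0.3509  0.1784] yaw -52.65 tilt [ 0.0004 -0.0004] turn -0.05 shift [-1.  -0.   0.5] q [-42.  27.  95.  -0.  58.  10.] w 0.27502697970918094 t 30.3
```

Request:
play_rows(
  moves=[
    [-0.3,0,0.5,0,15],
    [0,0,0,0,15],
    [0,0,0,0,15],
    [0,0,0,0,30],
    [0,0,0,0,40],
    [0,0,0,0,55],
    [0,0,0,0,60],
    [0,0,0,0,60],
    [0,0,0,0,60],
    [0,0,-8,0,60],
  ],
)

```text
t: 31.13
ee_pos: [0.4511, -0.3505, 0.1846]
tool_rot: [0.947, 0.32, -0.001, -0.001]
wrist_force: [-0.1, 0.8, -0.9]
width: 0.641
grasp_force: 0.0
```

Request:
play_rows(
  moves=[
    [0,0,-20,0,60],
    [0,0,-30,0,60],
    [0,0,-30,0,60],
    [0,0,-30,0,60],
    [-10,-10,-10,0,60],
    [-15,-25,0,0,60],
    [-20,-35,0,0,60],
    [-20,-35,0,0,60],
    [-20,-35,0,0,60],
    [-20,-35,0,0,60],
  ],
)

```text
t: 31.97
ee_pos: [0.2605, -0.2745, 0.3058]
tool_rot: [0.947, 0.32, 0.0, 0.0]
wrist_force: [-0.7, -0.7, 1.0]
width: 0.642
grasp_force: 0.0
```

Request:
play_rows(
  moves=[
    [10,-35,0,0,60],
    [10,-35,0,0,60],
    [10,-35,0,0,60],
    [20,-20,0,0,60],
    [20,-20,0,0,60],
    [20,0,0,0,60],
    [10,0,0,0,60],
    [0,0,0,0,60],
    [0,0,0,0,60],
  ],
)

```text
t: 32.72
ee_pos: [0.2535, -0.0995, 0.3058]
tool_rot: [0.947, 0.321, 0.0, 0.0]
wrist_force: [-0.9, 0.5, -0.9]
width: 0.646
grasp_force: 0.0
```

```bash
python3 - <<'E'
from m2 import *
print(bot.get_obs()['ee_pos'])
for n in('top6','side6'):
    snap(n[:-1],n); p,W=load(n)
    print(n,'pot',circ(W,(.68,-.1766),.031,.016,.055),'jar',circ(W,(.604,-.235),.0315,.022,.07),'mill',circ(W,(.527,-.2935),.025,.1,.135),circ(W,(.527,-.2935),.029,.015,.025))
    print('bottle',square(W,(.4515,-.351),.024,.025,.115),cap(W,(.4515,-.351),.215,.235), 'tin',cap(W,(.521,-.442),.05,.065),'card',slab(W,(.747,-.268),.06,.02,.09).mean(0))
for n in('top0','side0'):
    p,W=load(n); print('tin',cap(W,(.521,-.442),.05,.065),'card',slab(W,(.747,-.268),.06,.02,.09).mean(0))
a=cv2.imread('pics/top6.png')[90:290,160:370]; cv2.imwrite('pics/t6c.png',cv2.resize(a,None,fx=2.8,fy=2.8))
b=cv2.imread('pics/side6.png')[130:260,130:400]; cv2.imwrite('pics/s6c.png',cv2.resize(b,None,fx=2.8,fy=2.8))
E
```

```text
[ 0.25345132 -0.09952487  0.30583828]
top6 pot (array([ 0.6813, -0.1754]), 103, 0.0005) jar (array([ 0.6062, -0.2343]), 64, 0.0004) mill (array([ 0.529 , -0.2935]), 38, 0.0002) (array([ 0.5291, -0.2925]), 11, 0.0002)
bottle (array([ 0.4533, -0.3523]), np.float64(36.5), 0.0003, 92) (array([ 0.4532, -0.3488,  0.2264]), (453.5, -349.5, 14.5)) tin (array([ 0.522 , -0.4427,  0.0546]), (522.6, -443.0, 38.8)) card [ 0.75011491 -0.26679093  0.04708812]
side6 pot (array([ 0.6792, -0.1765]), 350, 0.0008) jar (array([ 0.6035, -0.2366]), 402, 0.0008) mill (array([ 0.5269, -0.2949]), 279, 0.0006) (array([ 0.5271, -0.2947]), 76, 0.0007)
bottle (array([ 0.4511, -0.3542]), np.float64(38.0), 0.0007, 662) (array([ 0.4498, -0.3456,  0.2244]), (452.4, -349.6, 15.1)) tin (array([ 0.5333, -0.4354,  0.0551]), (526.0, -440.9, 37.9)) card [ 0.74910526 -0.26813905  0.0481521 ]
tin (array([ 0.5222, -0.4428,  0.0547]), (521.5, -443.0, 38.8)) card [ 0.75057487 -0.26609345  0.04654439]
tin (array([ 0.5188, -0.4412,  0.0551]), (519.4, -442.3, 39.2)) card [ 0.74938895 -0.26788503  0.04809297]
```

View pics/t6c.png

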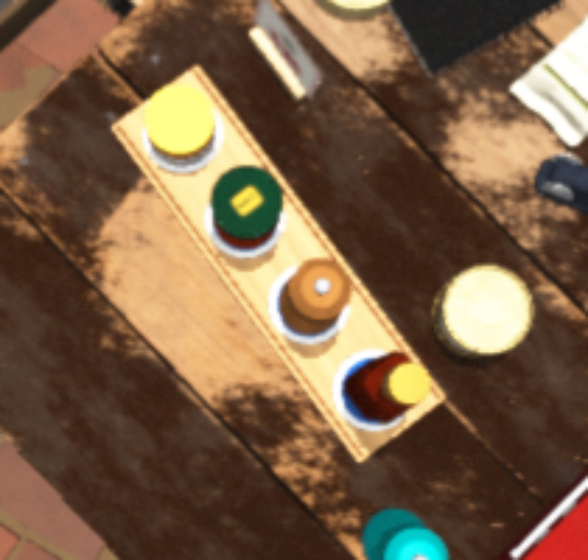

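View pics/s6c.png

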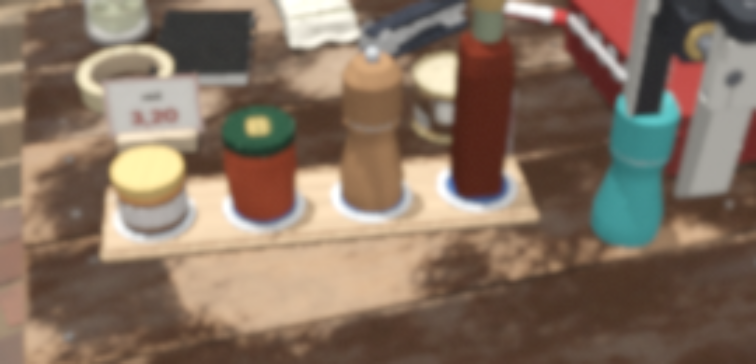

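The crops show all four goods upright on their marks, in order from the card: pot, jar, mill, bottle. Each is within about 1.5 mm of centre. The card and tin are where they started, and the gripper is clear.

```bash
python3 -c "
from cell import bot
print(bot.close_job())"
```

```text
the job is handed in; nothing more can be done
None
```

I handed the job in after about 33 s of robot time: pot, jar, mill and bottle stand upright in that order from the price card, each within about 1.5 mm of its mark's centre in the last top-camera check, with the card and tin unmoved.

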